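# Put three tool holders back into their own rack pockets

## Robot

A 6-joint arm with a two-finger parallel gripper is mounted at the origin on the work surface. World frame = base frame: x ahead of the robot, y to its left, z up, the work surface at z = 0. Lengths are in mm, angles in rad, forces in N, time in s.
With the tool pointing down it reaches from about 275 to 750 mm from the base axis. Payload 10.2 kg.
Tool frame: the origin (TCP) lies between the finger pads, 19 mm behind the fingertips; this is the grasp point; z points along the fingers, y is the line along which they close (so a half turn about z gives the same grasp; the last joint's range is limited). The gripper opens to 85 mm and grips with 20 to 120 N. Pads are 22 mm wide; open, the fingers measure 114 mm over their backs; the gripper's body (76 mm by 85 mm) begins 54 mm behind the grasp point. The pads swing forward as they close: fully open they stand 13 mm farther back than shut.
Start: joints at [-1.452, 0.313, 1.498, -0, 1.331, -0.223], TCP at [175.959, -494.641, 249.994] pointing down, gripper open.
Joint ranges: [-2.94, 2.94], [-0.97, 2.17], [0.19, 2.56], [-1.23, 4.37], [0.02, 3.11], [-2.88, 2.88]. Speed limits (rad/s): [2.39, 2.39, 3.01, 3.14, 3.14, 3.14].

## Interface

Orientations are given as a unit quaternion [w, x, y, z].
In Python, from rig import sense, eyes, finish_job gives the robot as it stands.
- The arm moves only by the shell command python3 -m jog 'ROWS' [FORCE]. ROWS is JSON, a list of rows, each a list of 7 numbers: the shift along the tool's x, y, z in m, then the turn, a rotation vector about the tool's x, y, z in rad, then the finger opening in m, from 0 to 0.0854. In form: [[dx, dy, dz, rx, ry, rz, gripper], ...]. A call has 1 to 5 rows; each row shifts and turns the commanded pose from where the row before left it, along the tool's axes as they then stand; what a row does not reach is not made up. A row lasts 1/10 s, in which the tool goes at most 50 mm and 8.59 degrees, less where a joint would pass 70% of its speed; a pose out of reach is approached as far as the arm can. A call is refused whole if a number of a shift passes 0.05 or a number of a turn 0.15, either way. A call with a gripper value outside its range is refused whole. The fingers move at their own pace and stop on an object; FORCE is the grip in N (left out, the last holds). Time passes only in rows, so rows that do not move let the fingers close. It gives the time, the measured TCP pose, the force, the opening and the grip force at its end, in the units of the state.
- sense(): the state, without advancing time (a new reading comes with each control period).
- eyes.capture(name): name is "scene" or "top" or "wrist"; returns the picture (400x640x3 uint8, red, green, blue); there is no depth.
- eyes.calibration(name): a dict with "fx", "fy", "cx", "cy" (pixels), "cam_to_world" (4x4, takes a point from camera to world coordinates); the wrist camera has in their place "mount" (4x4, takes a point from camera to tool coordinates, whose origin is the TCP and whose axes are the flange's). Camera axes: x right, y down, z forward; pixel columns grow to the right and rows downward; lengths in mm; the calibration is good to about 2 mm. A picture is of the moment at which its call begins: read the wrist's pose just before it. calibration takes no time and is no camera call.
- finish_job(): hands the job in; it is judged then, once.
The state is a dict: "time_s": time; "joints": joint angles; "dq": joint speeds; "tau": joint torques, N m; "eef_pos": TCP position; "ee_rot": TCP orientation; "force": force on the tool from outside, world axes, zero at the start; "wrist_torque": the same for the moment, N m; "grip_width": opening from 0.0 (shut) to 1.0 (fully open); "grip_force": force on a finger pad.
Only numpy, scipy, OpenCV 4.12 (cv2) and the standard library are available. Lean on these libraries where they do the work, as an engineer would, in place of code of your own. Each camera call takes 0.05 s, during which the arm holds its last target. There are 200 camera calls.

## Task

The three milling tool holders with coloured rings were put back into each other's pockets: use the empty white pocket to make room and move each holder into the pocket of its own ring's colour, fully seated and upright, the white pocket empty again at the end. Lower them in rather than letting them drop, never lay one down, and leave the touch probe and the face mill where they stand.

Things in the scene. Friction and masses are not known exactly. Their poses are not given: they have to be found in the camera images.
- blue_holder: Tool holder with a blue ring, 0.4 to 0.75 kg, at the start in the yellow pocket. Origin: on its axis at the flange's underside, z up. Flange dia 46 mm, z 0 to 19; ring dia 47, z 19 to 24. Below the origin: taper dia 31 to 18, then pull stud dia 11 down to z -68 mm; cannot stand on the bench. Dark collet nut dia 34, z 32 to 54 (grip, TCP at z 46); 12 mm end mill up to z 84 mm.
- yellow_holder: Tool holder with a yellow ring, 0.4 to 0.75 kg, at the start in the red pocket. Origin: on its axis at the flange's underside, z up. Flange dia 46 mm, z 0 to 19; ring dia 47, z 19 to 24. Below the origin: taper dia 31 to 18, then pull stud dia 11 down to z -68 mm; cannot stand on the bench. Black chuck sleeve dia 34, z 30 to 56 (grip, TCP at z 46); jaws and thin gold drill up to z 84 mm.
- red_holder: Tool holder with a red ring, 0.4 to 0.75 kg, at the start in the blue pocket. Origin: on its axis at the flange's underside, z up. Flange dia 46 mm, z 0 to 19; ring dia 47, z 19 to 24. Below the origin: taper dia 31 to 18, then pull stud dia 11 down to z -68 mm; cannot stand on the bench. Bright round body dia 34, z 23 to 54 (grip, TCP at z 46); copper countersink up to z 81 mm.
- blue_pocket: Blue plastic pocket, fixed in the rack: home of the blue-ringed holder. Origin: centre of its mouth on top of its collar (dia 66 mm, 90 mm above the bench), z up. Tapered hole dia 36 mm, 21 mm at 52 mm depth. A seated holder's flange lies on the collar, the two origins together.
- yellow_pocket: Yellow plastic pocket, fixed in the rack: home of the yellow-ringed holder. Origin: centre of its mouth on top of its collar (dia 66 mm, 90 mm above the bench), z up. Tapered hole dia 36 mm, 21 mm at 52 mm depth. A seated holder's flange lies on the collar, the two origins together.
- red_pocket: Red plastic pocket, fixed in the rack: home of the red-ringed holder. Origin: centre of its mouth on top of its collar (dia 66 mm, 90 mm above the bench), z up. Tapered hole dia 36 mm, 21 mm at 52 mm depth. A seated holder's flange lies on the collar, the two origins together.
- spare_pocket: White plastic pocket, fixed in the rack, empty at the start: parking place. Same size and origin as the coloured ones. The rack is fixed grey sheet steel, 205 by 300 mm, top plate at 84 mm; its six pockets, in two rows of three, are 95 mm apart both ways. Its place and turn and the order of the pockets vary.
- probe: Bystander, to be left alone: loose touch probe in a holder of the same taper and flange, in a black pocket. White body dia 36 mm, z 24 to 58, thin stylus with a red ball up to z 83 mm. Origin on its axis at the flange's underside, z up.
- facemill: Bystander, to be left alone: loose face mill in a holder of the same taper and flange, in the other black pocket. Dark head dia 40 mm with gold inserts, up to z 63 mm. Origin on its axis at the flange's underside, z up.
Mind the look-alikes: they are no part of the job. Leave any purple look-alike of the blue_holder alone.

How it is judged (in metres and radians):
On the way:
1. one of the three ringed holders stands released in the white spare pocket (((horizontal distance between blue_holder and spare_pocket below 0.008 m and z of blue_holder in the frame of spare_pocket below 0.004 m and angle between blue_holder's own z axis and vertical below 0.08 rad and contact force between the fingers and blue_holder below 0.1 N) or (horizontal distance between yellow_holder and spare_pocket below 0.008 m and z of yellow_holder in the frame of spare_pocket below 0.004 m and angle between yellow_holder's own z axis and vertical below 0.08 rad and contact force between the fingers and yellow_holder below 0.1 N) or (horizontal distance between red_holder and spare_pocket below 0.008 m and z of red_holder in the frame of spare_pocket below 0.004 m and angle between red_holder's own z axis and vertical below 0.08 rad and contact force between the fingers and red_holder below 0.1 N))), for 0.2 s.
At the end, for the whole second after the job is handed in: Each ringed holder stands in the pocket of its own colour: axis within 8 mm of the pocket's, flange no more than 4 mm above the collar, upright within 0.08 rad, out of the fingers and at rest (under 0.02 m/s). The white pocket is therefore empty (horizontal distance between blue_holder and blue_pocket below 0.008 m and z of blue_holder in the frame of blue_pocket below 0.004 m and angle between each of blue_holder, yellow_holder, red_holder's own z axis and vertical below 0.08 rad and contact force between the fingers and blue_holder below 0.1 N and linear speed of each of blue_holder, yellow_holder, red_holder below 0.02 m/s and horizontal distance between yellow_holder and yellow_pocket below 0.008 m and z of yellow_holder in the frame of yellow_pocket below 0.004 m and contact force between the fingers and yellow_holder below 0.1 N and horizontal distance between red_holder and red_pocket below 0.008 m and z of red_holder in the frame of red_pocket below 0.004 m and contact force between the fingers and red_holder below 0.1 N); the robot touches nothing.
It fails at once if a ringed holder is tipped over or laid down (angle between any of blue_holder, yellow_holder, red_holder's own z axis and vertical above 0.6 rad).
It fails at once if a ringed holder is let fall (out of the fingers and moving faster than 0.6 m/s, about a 20 mm drop) ((contact force between the fingers and blue_holder below 0.05 N and linear speed of blue_holder above 0.6 m/s) or (contact force between the fingers and yellow_holder below 0.05 N and linear speed of yellow_holder above 0.6 m/s) or (contact force between the fingers and red_holder below 0.05 N and linear speed of red_holder above 0.6 m/s)).
It fails at once if the touch probe is shifted by more than 12 mm (distance of probe from where it was at the start of the episode above 0.012 m).
It fails at once if the face mill is shifted by more than 12 mm (distance of facemill from where it was at the start of the episode above 0.012 m).
It also fails if it takes over 90 s, if anything falls off the work surface, if the arm or the gripper's body presses on something with over 40 N, if the wrist force passes 120 N, or if a joint passes its speed limit or range.

## Working session

There is one attempt and no reset: what is moved stays moved. The work goes in short steps, Python scripts to look and compute and a shell command to move; the robot and the scene stay as the last step left them, time stands still between calls to the robot, and variables do not carry over. Pictures are saved under pics/ and viewed, at most 14 in all, crops included, and the job is handed in when it is done.

```bash
mkdir -p pics; python3 - <<'E'
from rig import sense, eyes
import cv2
print(sense())
for n in ["scene","top"]:
    cv2.imwrite(f"pics/{n}0.png",eyes.capture(n)[:,:,::-1]); print(n,eyes.calibration(n))
print(eyes.calibration("wrist"))
E
```

```text
{'time_s': 0.0, 'joints': array([-1.45237747e+00,  3.13453442e-01,  1.49847619e+00,  4.65710530e-06,
        1.33102023e+00, -2.23392869e-01]), 'dq': array([ 0.00209642, -0.00022486, -0.00087643,  0.00042334, -0.00102189,
        0.00073557]), 'tau': array([ 5.64650713e-05, -4.12265539e+01, -2.59741294e+01, -1.96023780e-04,
        4.14313894e-03, -1.85411733e-05]), 'eef_pos': array([ 175.939745  , -494.3743136 ,  249.41858909]), 'ee_rot': array([-6.77547465e-04,  9.85430974e-01,  1.70074499e-01,  3.78598089e-05]), 'force': array([ 0.27740197, -0.17538842, -0.06940527]), 'wrist_torque': array([-0.02920444,  0.01816491,  0.06088258]), 'grip_force': 0.0, 'grip_width': 0.9987763360212901}
scene {'fx': 434.98792416483957, 'fy': 434.98792416483957, 'cx': 316.8841557772229, 'cy': 203.31800886284086, 'cam_to_world': array([[-7.76508252e-01,  4.76604217e-01, -4.12169086e-01,
         8.85646163e+02],
       [ 6.30057373e-01,  5.95510013e-01, -4.98392948e-01,
         3.68928472e+02],
       [ 7.91463699e-03, -6.46696408e-01, -7.62706440e-01,
         6.34017878e+02],
       [ 0.00000000e+00,
[... 281 characters left out ...]
9.99040830e-01, -3.59265623e-03,  4.36407293e-02,
         2.54612494e+01],
       [-4.24411745e-02, -1.65865158e-01, -9.85234742e-01,
         9.40906822e+02],
       [ 0.00000000e+00,  0.00000000e+00,  0.00000000e+00,
         1.00000000e+00]])}
{'fx': 360.7903353630013, 'fy': 360.7903353630013, 'cx': 311.0838748396369, 'cy': 200.64065848970162, 'mount': array([[ 5.90450176e-04, -9.58154118e-01, -2.86252228e-01,
         7.25034673e+01],
       [ 9.99998401e-01,  8.25999184e-05,  1.78620716e-03,
        -5.59335908e-01],
       [-1.68781734e-03, -2.86252825e-01,  9.58152635e-01,
        -1.23724251e+02],
       [ 0.00000000e+00,  0.00000000e+00,  0.00000000e+00,
         1.00000000e+00]])}
```

View pics/top0.png

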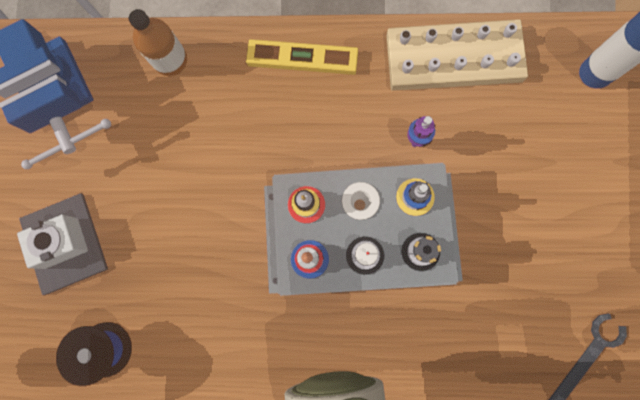

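View pics/scene0.png

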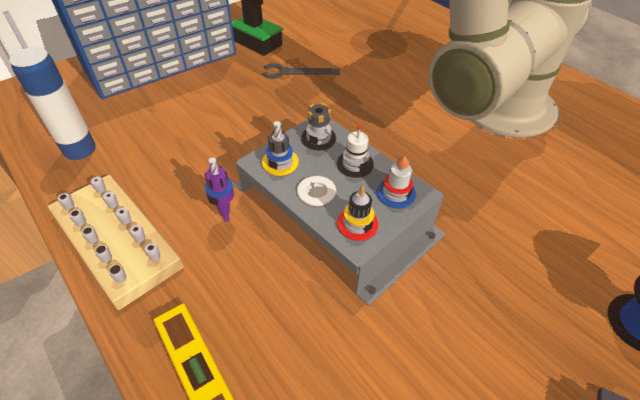

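The top view shows these collars:
- red pocket (306,204), holding the yellow-ringed drill
- white pocket (361,200), empty
- yellow pocket (415,196), holding the blue-ringed end mill
- blue pocket (310,259), holding the red-ringed countersink
- probe (365,254) and face mill (422,251)

Two things could be the blue holder: (418,190) in the rack and (421,130) on the bench. The one at (421,130) has a purple body, so it is the look-alike. The one at (418,190) in the yellow pocket has a blue ring and dark nut, which fits the description.

```bash
cat > h.py <<'E'
import numpy as np, cv2
from rig import sense, eyes
from scipy.spatial.transform import Rotation as R
def toolT(s):
    q=s["ee_rot"]; T=np.eye(4); T[:3,:3]=R.from_quat([q[1],q[2],q[3],q[0]]).as_matrix(); T[:3,3]=s["eef_pos"]; return T
def plane(px,c,T,z):
    px=np.atleast_2d(px).astype(float)
    d=np.c_[(px[:,0]-c["cx"])/c["fx"],(px[:,1]-c["cy"])/c["fy"],np.ones(len(px))]@T[:3,:3].T
    return (T[:3,3]+d*((z-T[2,3])/d[:,2])[:,None])[:,:2]
def mask(im,col):
    h=cv2.cvtColor(im,cv2.COLOR_RGB2HSV); H,S,V=[h[...,i].astype(int) for i in range(3)]
    return {"red":((H<6)|(H>172))&(S>170)&(V>60),"yellow":(H>18)&(H<32)&(S>150)&(V>120),
      "blue":(H>105)&(H<125)&(S>130)&(V>40),"white":(S<45)&(V>170)}[col].astype(np.uint8)
E
python3 - <<'E'
from h import *
im=eyes.capture("top"); c=eyes.calibration("top")
P={}
for n,(x,y) in dict(red=(306,204),white=(361,200),yellow=(415,196),blue=(310,259)).items():
    m=np.zeros(im.shape[:2],np.uint8); m[y-26:y+27,x-26:x+27]=mask(im,n)[y-26:y+27,x-26:x+27]
    k,l,st,_=cv2.connectedComponentsWithStats(m); m=(l==1+st[1:,4].argmax())
    v,u=np.nonzero(m); w=plane(np.c_[u,v],c,c["cam_to_world"],90).astype(np.float32)
    cc,r=cv2.minEnclosingCircle(w); P[n]=np.array(cc); print(n,P[n].round(1),round(r,1),m.sum())
print([P[a]-P[b] for a,b in (("red","white"),("white","yellow"),("red","blue"))])
v=im[150:300,260:470]; cv2.imwrite("pics/crop.png",cv2.resize(v,None,fx=3.5,fy=3.5)[:,:,::-1])
s=sense(); T=toolT(s); print(T.round(3))
E
```

```text
red [590.5 100. ] 0.9 2
white [572.9  -9. ] 33.6 847
yellow [ 557.9 -114.7] 0.9 2
blue [463.1  83.3] 28.6 97
[array([ 17.61932373, 108.98121738]), array([ 14.94067383, 105.76132107]), array([127.3927002 ,  16.72936249])]
[[ 9.42000e-01  3.35000e-01 -0.00000e+00  1.75932e+02]
 [ 3.35000e-01 -9.42000e-01  1.00000e-03 -4.94477e+02]
 [ 0.00000e+00 -1.00000e-03 -1.00000e+00  2.49571e+02]
 [ 0.00000e+00  0.00000e+00  0.00000e+00  1.00000e+00]]
```

View pics/crop.png

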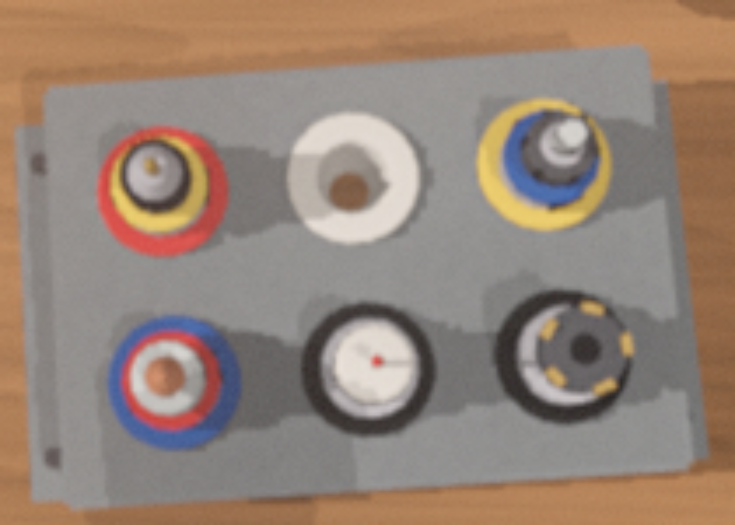

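The crop confirms it. The blue-ringed holder at crop (550,160) sits in the yellow collar, the yellow ring (158,185) in red, and the red ring (170,380) in blue. White (353,178) is empty. The colour masks were too strict, so I'll loosen them.

```bash
sed -i 's/(S>170)&(V>60)/(S>120)\&(V>60)/; s/(H<32)&(S>150)/(H<34)\&(S>90)/; s/(H>105)&(H<125)&(S>130)/(H>100)\&(H<128)\&(S>90)/; s/(S<45)&(V>170)/(S<45)\&(V>165)/' h.py
python3 - <<'E'
from h import *
im=eyes.capture("top"); c=eyes.calibration("top"); P={}
for n,(x,y) in dict(red=(306,204),white=(361,200),yellow=(415,196),blue=(310,259)).items():
    m=np.zeros(im.shape[:2],np.uint8); m[y-22:y+23,x-22:x+23]=mask(im,n)[y-22:y+23,x-22:x+23]
    k,l,st,_=cv2.connectedComponentsWithStats(m); m=(l==1+st[1:,4].argmax())
    v,u=np.nonzero(m); w=plane(np.c_[u,v],c,c["cam_to_world"],90).astype(np.float32)
    cc,r=cv2.minEnclosingCircle(w); P[n]=np.array(cc); print(n,P[n].round(1),round(r,1),m.sum())
# lattice fit: e1 = red->white->yellow, e2 = red->blue
g=dict(red=(0,0),white=(1,0),yellow=(2,0),blue=(0,1))
G=95*np.array([g[n] for n in P],float); W=np.array(list(P.values()))
# orientation: e1 ~ -y, e2 ~ -x : reflection-> swap
A=np.c_[-G[:,1],-G[:,0]]; a=A-A.mean(0); w=W-W.mean(0)
th=np.arctan2((a[:,0]*w[:,1]-a[:,1]*w[:,0]).sum(),(a*w).sum()); Q=np.array([[np.cos(th),-np.sin(th)],[np.sin(th),np.cos(th)]])
F=a@Q.T+W.mean(0); print("turn",th); 
for n,f,p in zip(P,F,W): print(n,f.round(1),(f-p).round(1))
E
```

```text
red [565.5  84.5] 32.4 391
white [572.9  -9.1] 33.6 868
yellow [ 579.7 -104.1] 33.1 467
blue [471.2  77.7] 32.2 393
turn 0.07516177906716354
red [565.7  85.1] [0.1 0.6]
white [572.8  -9.6] [-0.1 -0.6]
yellow [ 579.9 -104.4] [ 0.2 -0.3]
blue [470.9  78. ] [-0.3  0.3]
```

```bash
python3 -m jog '[[0,0,0,0,0,0.134,0.07],[0,0,0,0,0,0.134,0.07],[0.031,-0.025,0,0,0,0,0.07],[0.031,-0.025,0,0,0,0,0.07],[0.031,-0.025,0,0,0,0,0.07]]' 60
python3 -m jog '[[0.031,-0.025,0,0,0,0,0.07],[0.031,-0.025,0,0,0,0,0.07],[0.031,-0.025,0,0,0,0,0.07],[0.031,-0.025,0,0,0,0,0.07],[0.031,-0.025,0,0,0,0,0.07]]'
python3 -m jog '[[0.031,-0.025,0,0,0,0,0.07],[0.031,-0.025,0,0,0,0,0.07],[0.031,-0.025,0,0,0,0,0.07],[0.031,-0.025,0,0,0,0,0.07],[0.031,-0.025,0,0,0,0,0.07]]'
```

```text
time_s: 0.7
eef_pos: [263.9, -411.9, 249.8]
ee_rot: [-0.0, 0.999, 0.036, -0.0]
force: [0.4, -0.5, 0.2]
grip_width: 0.821
grip_force: 0.0
time_s: 1.2
eef_pos: [409.5, -275.6, 250.0]
ee_rot: [0.0, 0.999, 0.037, 0.0]
force: [0.9, 0.0, -0.3]
grip_width: 0.821
grip_force: 0.0
time_s: 1.7
eef_pos: [554.9, -139.4, 249.8]
ee_rot: [-0.0, 0.999, 0.037, -0.0]
force: [-0.6, -1.4, -0.0]
grip_width: 0.822
grip_force: 0.0
```

```bash
python3 -m jog '[[0.012,-0.016,0,0,0,0,0.07],[0.012,-0.016,0,0,0,0,0.07],[0,0,0,0,0,0,0.07],[0,0,0,0,0,0,0.07]]'
cat >> h.py <<'E'
PK=dict(red=(565.7,85.1),white=(572.8,-9.6),yellow=(579.9,-104.4),blue=(470.9,78.0))
def go(p,z):
    s=sense(); T=toolT(s); d=np.r_[p,z]-T[:3,3]
    print("at",T[:3,3].round(1),"tool shift mm",(T[:3,:3].T@d).round(1),"tilt",T[:3,2].round(3))
def look(col,z,rad,guess,name=None):
    s=sense(); T=toolT(s)@(c:=eyes.calibration("wrist"))["mount"]; im=eyes.capture("wrist")
    m=mask(im,col); v,u=np.nonzero(m); w=plane(np.c_[u,v],c,T,z); k=np.linalg.norm(w-guess,axis=1)<rad+10; w=w[k]
    cc,r=cv2.minEnclosingCircle(cv2.convexHull(w.astype(np.float32)))
    print(col,"centre",np.round(cc,1),"r",round(r,1),k.sum())
    if name: cv2.imwrite(f"pics/{name}.png",im[:,:,::-1])
    return np.array(cc)
E
python3 - <<'E'
from h import *
print(look("yellow",90,33,PK["yellow"],"w1"),look("white",90,33,PK["white"]))
go(PK["yellow"],250)
E
```

```text
time_s: 2.1
eef_pos: [575.2, -107.3, 249.7]
ee_rot: [0.0, 0.999, 0.037, -0.0]
force: [-0.2, 0.0, -0.1]
grip_width: 0.816
grip_force: 0.0
yellow centre [ 580.3 -104.7] r 32.9 1765
white centre [572.8 -10.3] r 32.6 2946
[ 580.25872803 -104.74750519] [572.78869629 -10.30725574]
at [ 575.1 -107.9  250. ] tool shift mm [ 5.1 -3.2 -0. ] tilt [-0. -0. -1.]
```

View pics/w1.png

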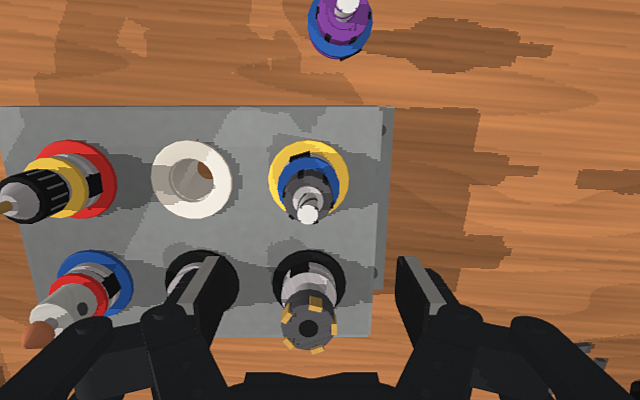

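The wrist view shows the blue-ringed holder at (308,190) in the yellow collar, the white pocket at (190,180), and the purple look-alike well away at (343,15). The collar centres agree with the top view to within 1 mm, so I'll descend and grip.

```bash
python3 -m jog '[[0.005,-0.003,0,0,0,0,0.07],[0,0,0.03,0,0,0,0.07],[0,0,0.03,0,0,0,0.07],[0,0,0.03,0,0,0,0.07],[0,0,0.015,0,0,0,0.07]]'
python3 -m jog '[[0,0,0.009,0,0,0,0.07],[0,0,0,0,0,0,0.07],[0,0,0,0,0,0,0.02],[0,0,0,0,0,0,0.02],[0,0,0,0,0,0,0.02]]' 60
python3 -m jog '[[0,0,0,0,0,0,0.02],[0,0,0,0,0,0,0.02],[0,0,0,0,0,0,0.02]]'
```

```text
time_s: 2.7
eef_pos: [579.4, -103.8, 142.4]
ee_rot: [-0.001, 0.999, 0.037, -0.002]
force: [0.7, -0.1, -0.3]
grip_width: 0.82
grip_force: 0.0
time_s: 3.2
eef_pos: [580.7, -104.1, 137.3]
ee_rot: [0.001, 0.999, 0.037, 0.001]
force: [-1.4, -0.9, 2.3]
grip_width: 0.378
grip_force: 59.2
time_s: 3.5
eef_pos: [580.7, -104.1, 137.3]
ee_rot: [0.001, 0.999, 0.037, 0.001]
force: [-1.0, -0.9, 6.2]
grip_width: 0.378
grip_force: 59.4
```

```bash
python3 -m jog '[[0,0,-0.01,0,0,0,0.02],[0,0,-0.025,0,0,0,0.02],[0,0,-0.025,0,0,0,0.02],[0,0,-0.025,0,0,0,0.02],[0,0,0,0,0,0,0.02]]'
python3 -m jog '[[0,-0.025,0,0,0,0,0.02],[0,-0.025,0,0,0,0,0.02],[0,-0.025,0,0,0,0,0.02],[0,-0.020,0,0,0,0,0.02],[0,0,0,0,0,0,0.02]]'
python3 - <<'E'
from h import *
look("white",90,33,PK["white"],"w2"); go(PK["white"],137.3+85); print(sense()["force"])
E
```

```text
time_s: 4.0
eef_pos: [581.1, -104.0, 224.1]
ee_rot: [0.001, 0.999, 0.037, 0.002]
force: [1.0, -0.4, -5.7]
grip_width: 0.377
grip_force: 60.9
time_s: 4.5
eef_pos: [572.3, -6.6, 219.3]
ee_rot: [-0.001, 0.999, 0.038, -0.002]
force: [0.5, -0.3, -6.3]
grip_width: 0.375
grip_force: 61.1
white centre [568.8  -6.4] r 37.7 2720
at [572.6  -8.  219.4] tool shift mm [ 0.1  1.6 -2.9] tilt [-0.003  0.001 -1.   ]
[-0.2391426   0.74183189 -5.54746799]
```

View pics/w2.png

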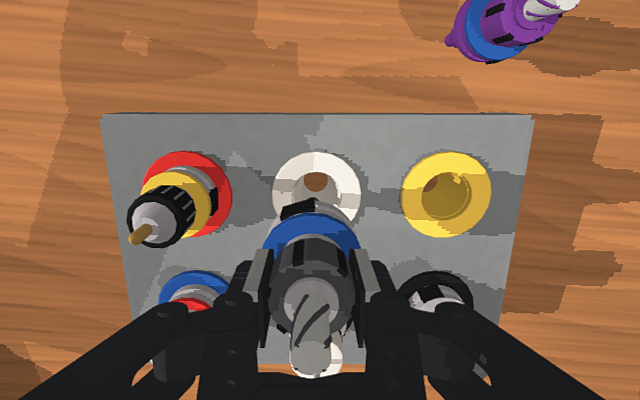

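The holder hangs upright with the white mouth at (317,190) just behind it, and the yellow pocket at (445,195) is now empty. I'll lower it.

```bash
python3 -m jog '[[0,0.0015,0,0,0,0,0.02],[0,0,0.02,0,0,0,0.02],[0,0,0.02,0,0,0,0.02],[0,0,0.02,0,0,0,0.02],[0,0,0,0,0,0,0.02]]'
python3 -m jog '[[0,0,0.01,0,0,0,0.02],[0,0,0.007,0,0,0,0.02],[0,0,0.003,0,0,0,0.02],[0,0,0,0,0,0,0.02]]'
```

```text
time_s: 5.05
eef_pos: [571.9, -11.2, 157.9]
ee_rot: [-0.001, 0.999, 0.036, -0.003]
force: [-1.1, -0.1, -5.5]
grip_width: 0.378
grip_force: 61.0
time_s: 5.45
eef_pos: [573.3, -10.6, 140.8]
ee_rot: [-0.0, 0.999, 0.037, -0.0]
force: [-0.0, 0.1, -6.4]
grip_width: 0.375
grip_force: 61.1
```

```bash
python3 -m jog '[[0,0,0.002,0,0,0,0.02],[0,0,0.001,0,0,0,0.02],[0,0,0.001,0,0,0,0.02],[0,0,0,0,0,0,0.02],[0,0,0,0,0,0,0.02]]'
```

```text
time_s: 5.95
eef_pos: [573.5, -10.6, 137.4]
ee_rot: [0.0, 0.999, 0.037, 0.0]
force: [-1.1, -0.4, -2.5]
grip_width: 0.377
grip_force: 61.5
```

Contact has been made, so I'll release, rise, and go above the red pocket.

```bash
python3 -m jog '[[0,0,0,0,0,0,0.07],[0,0,0,0,0,0,0.07],[0,0,0,0,0,0,0.07],[0,0,0,0,0,0,0.07],[0,0,-0.02,0,0,0,0.07]]'
python3 -m jog '[[0,0,-0.03,0,0,0,0.07],[0,0,-0.03,0,0,0,0.07],[0,0,-0.03,0,0,0,0.07],[0,0,0,0,0,0,0.07],[0,-0.025,0,0,0,0,0.07]]'
python3 -m jog '[[0,-0.025,0,0,0,0,0.07],[0,-0.025,0,0,0,0,0.07],[0,-0.020,0,0,0,0,0.07],[0,0,0,0,0,0,0.07],[0,0,0,0,0,0,0.07]]'
python3 - <<'E'
from h import *
look("red",90,33,PK["red"],"w3"); look("white",90,33,PK["white"]); go(PK["red"],137)
E
```

```text
time_s: 6.45
eef_pos: [572.3, -10.3, 155.2]
ee_rot: [-0.001, 0.999, 0.037, -0.002]
force: [0.3, -0.1, -0.5]
grip_width: 0.821
grip_force: 0.0
time_s: 6.95
eef_pos: [571.8, 12.8, 247.2]
ee_rot: [0.0, 0.999, 0.035, 0.001]
force: [-0.7, 0.5, -0.2]
grip_width: 0.821
grip_force: 0.0
time_s: 7.45
eef_pos: [566.2, 84.0, 246.5]
ee_rot: [0.0, 0.999, 0.037, -0.0]
force: [-0.0, 0.1, 0.2]
grip_width: 0.822
grip_force: 0.0
red centre [566.2  84.8] r 32.7 1706
white centre [569.9 -11.2] r 36.7 1673
at [566.4  83.3 246.7] tool shift mm [ -0.5  -1.8 109.7] tilt [-0. -0. -1.]
```

View pics/w3.png

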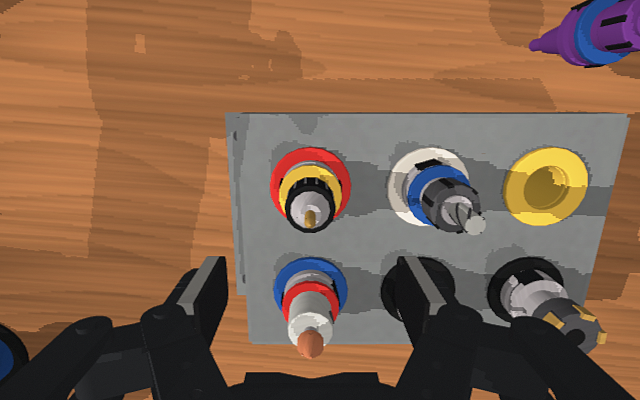

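The blue-ringed holder is seated in white at (440,195). The yellow-ringed drill holder is below the tool in red at (311,190). I'll grip it.

```bash
python3 -m jog '[[0,-0.0015,0.02,0,0,0,0.07],[0,0,0.03,0,0,0,0.07],[0,0,0.03,0,0,0,0.07],[0,0,0.02,0,0,0,0.07],[0,0,0.01,0,0,0,0.07]]'
python3 -m jog '[[0,0,0,0,0,0,0.07],[0,0,0,0,0,0,0.02],[0,0,0,0,0,0,0.02],[0,0,0,0,0,0,0.02],[0,0,0,0,0,0,0.02]]' 60
python3 -m jog '[[0,0,0,0,0,0,0.02],[0,0,0,0,0,0,0.02]]'
```

```text
time_s: 8.05
eef_pos: [565.6, 84.8, 135.1]
ee_rot: [-0.0, 0.999, 0.036, -0.001]
force: [-0.7, -0.5, 0.4]
grip_width: 0.826
grip_force: 0.0
time_s: 8.55
eef_pos: [566.8, 85.5, 138.4]
ee_rot: [0.0, 0.999, 0.037, 0.001]
force: [-1.2, -0.8, 6.7]
grip_width: 0.378
grip_force: 59.4
time_s: 8.75
eef_pos: [566.8, 85.5, 138.4]
ee_rot: [0.0, 0.999, 0.037, 0.001]
force: [-1.1, -1.9, 6.6]
grip_width: 0.379
grip_force: 59.4
```

```bash
python3 -m jog '[[0,0,-0.01,0,0,0,0.02],[0,0,-0.03,0,0,0,0.02],[0,0,-0.035,0,0,0,0.02],[0,0,-0.035,0,0,0,0.02],[0,0,-0.035,0,0,0,0.02]]'
python3 -m jog '[[0,0,-0.03,0,0,0,0.02],[0,0,0,0,0,0,0.02],[0,0,0,0,0,0,0.02],[0,0.015,0,0,0,0,0.02],[0,0.03,0,0,0,0,0.02]]'
```

```text
time_s: 9.25
eef_pos: [565.6, 85.9, 283.3]
ee_rot: [-0.0, 0.999, 0.037, -0.001]
force: [1.3, 0.3, -5.5]
grip_width: 0.378
grip_force: 60.9
time_s: 9.75
eef_pos: [568.9, 41.2, 309.7]
ee_rot: [-0.001, 0.999, 0.038, -0.002]
force: [0.7, -1.3, -6.2]
grip_width: 0.376
grip_force: 61.1
```

```bash
python3 -m jog '[[0,0.03,0,0,0,0,0.02],[0,0.03,0,0,0,0,0.02],[0,0.03,0,0,0,0,0.02],[0,0.03,0,0,0,0,0.02],[0,0.025,0,0,0,0,0.02]]'
python3 -m jog '[[0,0,0,0,0,0,0.02],[0,0,0,0,0,0,0.02],[0,0,0.03,0,0,0,0.02],[0,0,0.03,0,0,0,0.02],[0,0,0,0,0,0,0.02]]'
python3 - <<'E'
from h import *
look("yellow",90,33,PK["yellow"],"w4"); go(np.array(PK["yellow"])+[.7,.4],138.4); print(sense()["force"])
E
```

```text
time_s: 10.25
eef_pos: [579.6, -106.0, 309.6]
ee_rot: [-0.001, 0.999, 0.036, -0.002]
force: [0.7, -0.1, -5.4]
grip_width: 0.379
grip_force: 61.1
time_s: 10.75
eef_pos: [578.4, -102.4, 247.3]
ee_rot: [-0.002, 0.999, 0.037, -0.004]
force: [-0.3, 0.2, -6.8]
grip_width: 0.38
grip_force: 61.1
yellow centre [ 574.2 -104.7] r 38.6 4788
at [ 579.5 -102.8  250.4] tool shift mm [  1.5   1.5 112. ] tilt [-0.004  0.002 -1.   ]
[-0.31745523 -0.38611915 -5.16539937]
```

View pics/w4.png

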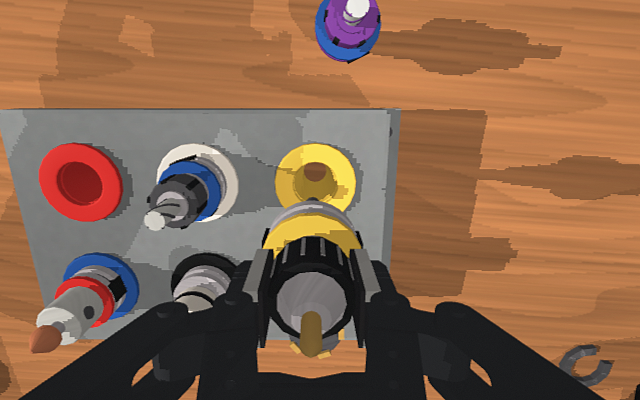

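The drill holder hangs upright in line with the empty yellow mouth at (316,180). Red (80,180) is empty and blue still stands in white. I'll lower by 112 mm.

```bash
python3 -m jog '[[0.0005,0.0015,0.02,0,0,0,0.02],[0,0,0.03,0,0,0,0.02],[0,0,0.03,0,0,0,0.02],[0,0,0.01,0,0,0,0.02],[0,0,0,0,0,0,0.02]]'
python3 -m jog '[[0,0,0.01,0,0,0,0.02],[0,0,0.005,0,0,0,0.02],[0,0,0,0,0,0,0.02],[0,0,0,0,0,0,0.02]]'
```

```text
time_s: 11.3
eef_pos: [581.0, -105.0, 162.3]
ee_rot: [-0.0, 0.999, 0.037, -0.0]
force: [0.6, -0.0, -5.2]
grip_width: 0.379
grip_force: 61.3
time_s: 11.7
eef_pos: [581.1, -105.3, 147.5]
ee_rot: [0.0, 0.999, 0.037, 0.0]
force: [-0.1, -0.1, -6.0]
grip_width: 0.379
grip_force: 61.4
```

```bash
python3 -m jog '[[0,0,0.004,0,0,0,0.02],[0,0,0.003,0,0,0,0.02],[0,0,0.002,0,0,0,0.02],[0,0,0.001,0,0,0,0.02],[0,0,0,0,0,0,0.02]]'
```

```text
time_s: 12.2
eef_pos: [580.9, -105.3, 138.4]
ee_rot: [0.0, 0.999, 0.037, 0.0]
force: [-5.4, 0.7, 5.7]
grip_width: 0.376
grip_force: 63.0
```

```bash
python3 -m jog '[[0,0,0,0,0,0,0.07],[0,0,0,0,0,0,0.07],[0,0,0,0,0,0,0.07],[0,0,0,0,0,0,0.07],[0,0,-0.02,0,0,0,0.07]]'
python3 -m jog '[[0,0,-0.03,0,0,0,0.07],[0,0,-0.03,0,0,0,0.07],[0,0,-0.03,0,0,0,0.07],[0,0,0,0,0,0,0.07],[-0.016,-0.03,0,0,0,0,0.07]]'
python3 -m jog '[[-0.016,-0.032,0,0,0,0,0.07],[-0.016,-0.032,0,0,0,0,0.07],[-0.016,-0.032,0,0,0,0,0.07],[-0.016,-0.032,0,0,0,0,0.07],[-0.016,-0.032,0,0,0,0,0.07]]'
python3 -m jog '[[0,0,0,0,0,0,0.07],[0,0,0,0,0,0,0.07],[0,0,0,0,0,0,0.07]]'
python3 - <<'E'
from h import *
look("blue",90,33,PK["blue"],"w5"); look("red",90,33,PK["red"]); go(PK["blue"],137)
E
```

```text
time_s: 12.7
eef_pos: [579.8, -104.9, 155.0]
ee_rot: [-0.001, 0.999, 0.037, -0.002]
force: [0.1, 0.6, -0.6]
grip_width: 0.817
grip_force: 0.0
time_s: 13.2
eef_pos: [563.4, -78.4, 246.6]
ee_rot: [0.0, 0.999, 0.035, 0.001]
force: [0.9, 0.1, -0.4]
grip_width: 0.815
grip_force: 0.0
time_s: 13.7
eef_pos: [470.0, 78.3, 246.3]
ee_rot: [-0.0, 0.999, 0.037, -0.0]
force: [1.0, -0.5, -0.7]
grip_width: 0.821
grip_force: 0.0
time_s: 14.0
eef_pos: [471.5, 76.5, 246.6]
ee_rot: [0.0, 0.999, 0.037, -0.0]
force: [-0.1, -0.3, -0.5]
grip_width: 0.82
grip_force: 0.0
blue centre [471.3  77.7] r 32.7 1704
red centre [565.3  84.8] r 32.7 6200
at [471.5  76.4 246.7] tool shift mm [ -0.4  -1.6 109.7] tilt [-0. -0. -1.]
```

View pics/w5.png

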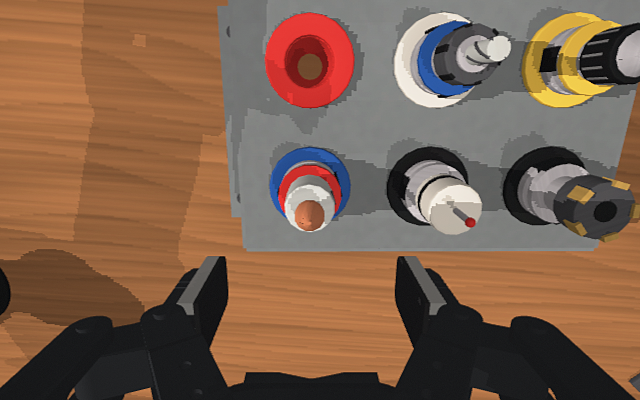

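The red-ringed countersink at (310,190) is in blue below the tool. Red (310,60) is empty, and the yellow-ringed holder is seated in yellow at (565,60). I'll grip, lift 85 mm, and shift by tool x +95.

```bash
python3 -m jog '[[0,-0.0015,0.02,0,0,0,0.07],[0,0,0.03,0,0,0,0.07],[0,0,0.03,0,0,0,0.07],[0,0,0.02,0,0,0,0.07],[0,0,0.01,0,0,0,0.07]]'
python3 -m jog '[[0,0,0,0,0,0,0.07],[0,0,0,0,0,0,0.02],[0,0,0,0,0,0,0.02],[0,0,0,0,0,0,0.02],[0,0,0,0,0,0,0.02]]' 60
python3 -m jog '[[0,0,0,0,0,0,0.02],[0,0,0,0,0,0,0.02]]'
```

```text
time_s: 14.6
eef_pos: [470.6, 78.1, 135.2]
ee_rot: [-0.0, 0.999, 0.036, -0.001]
force: [-0.1, -0.5, 0.9]
grip_width: 0.823
grip_force: 0.0
time_s: 15.1
eef_pos: [471.6, 78.5, 138.2]
ee_rot: [0.0, 0.999, 0.037, 0.001]
force: [-1.0, -0.9, 4.8]
grip_width: 0.38
grip_force: 59.2
time_s: 15.3
eef_pos: [471.6, 78.4, 138.2]
ee_rot: [0.0, 0.999, 0.037, 0.001]
force: [-0.9, -1.8, 5.0]
grip_width: 0.38
grip_force: 59.2
```

```bash
python3 -m jog '[[0,0,-0.01,0,0,0,0.02],[0,0,-0.025,0,0,0,0.02],[0,0,-0.025,0,0,0,0.02],[0,0,-0.03,0,0,0,0.02],[0,0,0,0,0,0,0.02]]'
python3 -m jog '[[0.025,0,0,0,0,0,0.02],[0.025,0,0,0,0,0,0.02],[0.025,0,0,0,0,0,0.02],[0.02,0,0,0,0,0,0.02],[0,0,0,0,0,0,0.02]]'
python3 -m jog '[[0,0,0,0,0,0,0.02],[0,0,0,0,0,0,0.02]]'
python3 - <<'E'
from h import *
look("red",90,33,PK["red"],"w6"); go(np.array(PK["red"])+[.5,.4],138.2); print(sense()["force"])
E
```

```text
time_s: 15.8
eef_pos: [472.2, 78.7, 230.5]
ee_rot: [0.0, 0.999, 0.037, 0.003]
force: [0.7, 0.2, -7.5]
grip_width: 0.38
grip_force: 61.3
time_s: 16.3
eef_pos: [566.7, 85.6, 224.6]
ee_rot: [-0.0, 0.999, 0.037, -0.001]
force: [-0.9, 0.1, -6.6]
grip_width: 0.374
grip_force: 61.0
time_s: 16.5
eef_pos: [564.9, 85.8, 226.2]
ee_rot: [-0.0, 0.999, 0.037, -0.001]
force: [-0.3, 0.5, -6.3]
grip_width: 0.382
grip_force: 61.0
red centre [559.7  84.7] r 39.0 5004
at [565.   85.7 226.5] tool shift mm [ 1.3  0.3 88.3] tilt [-0.001  0.    -1.   ]
[ 0.60994734 -0.1677696  -6.70104526]
```

View pics/w6.png

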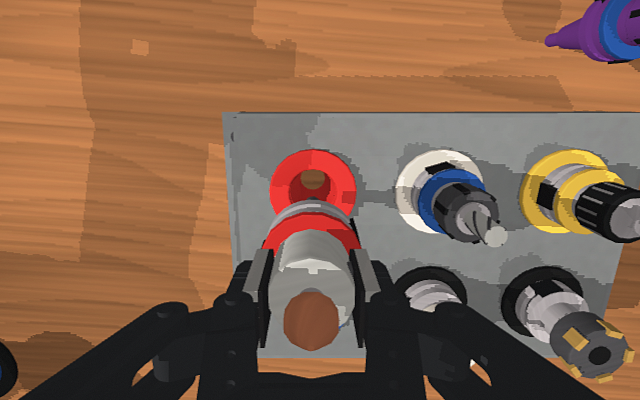

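The red holder hangs upright in line with the red mouth at (313,185). I'll lower it 88 mm.

```bash
python3 -m jog '[[0.001,0,0.015,0,0,0,0.02],[0,0,0.025,0,0,0,0.02],[0,0,0.025,0,0,0,0.02],[0,0,0.009,0,0,0,0.02],[0,0,0,0,0,0,0.02]]'
python3 -m jog '[[0,0,0.005,0,0,0,0.02],[0,0,0,0,0,0,0.02],[0,0,0,0,0,0,0.02]]'
```

```text
time_s: 17.05
eef_pos: [566.1, 85.8, 152.3]
ee_rot: [-0.0, 0.999, 0.037, -0.001]
force: [-1.2, -0.5, -6.8]
grip_width: 0.378
grip_force: 60.9
time_s: 17.35
eef_pos: [567.0, 85.8, 148.8]
ee_rot: [0.0, 0.999, 0.037, 0.001]
force: [1.1, 0.4, -6.6]
grip_width: 0.376
grip_force: 60.9
```

```bash
python3 -m jog '[[0,0,0.005,0,0,0,0.02],[0,0,0.003,0,0,0,0.02],[0,0,0.002,0,0,0,0.02],[0,0,0.001,0,0,0,0.02],[0,0,0,0,0,0,0.02]]'
```

```text
time_s: 17.85
eef_pos: [566.8, 85.7, 138.3]
ee_rot: [0.0, 0.999, 0.037, 0.0]
force: [-5.3, -0.9, 5.7]
grip_width: 0.375
grip_force: 62.6
```

Seated. Release, rise, and go above white (tool y +95).

```bash
python3 -m jog '[[0,0,0,0,0,0,0.07],[0,0,0,0,0,0,0.07],[0,0,0,0,0,0,0.07],[0,0,0,0,0,0,0.07],[0,0,-0.02,0,0,0,0.07]]'
python3 -m jog '[[0,0,-0.03,0,0,0,0.07],[0,0,-0.03,0,0,0,0.07],[0,0,-0.03,0,0,0,0.07],[0,0,0,0,0,0,0.07],[0,0.025,0,0,0,0,0.07]]'
python3 -m jog '[[0,0.025,0,0,0,0,0.07],[0,0.025,0,0,0,0,0.07],[0,0.020,0,0,0,0,0.07],[0,0,0,0,0,0,0.07],[0,0,0,0,0,0,0.07]]'
python3 - <<'E'
from h import *
look("white",90,33,PK["white"],"w7"); look("red",90,33,PK["red"]); go(np.array(PK["white"])+[.5,-.8],137.4)
E
```

```text
time_s: 18.35
eef_pos: [565.7, 85.8, 155.1]
ee_rot: [-0.0, 0.999, 0.037, -0.002]
force: [-0.3, 0.5, 1.2]
grip_width: 0.819
grip_force: 0.0
time_s: 18.85
eef_pos: [568.6, 62.4, 247.4]
ee_rot: [-0.0, 0.999, 0.038, 0.001]
force: [-0.0, -0.1, -0.7]
grip_width: 0.824
grip_force: 0.0
time_s: 19.35
eef_pos: [573.6, -8.8, 246.4]
ee_rot: [-0.0, 0.999, 0.037, -0.0]
force: [-0.0, -0.1, 0.5]
grip_width: 0.819
grip_force: 0.0
white centre [568.6  -9.6] r 36.6 2012
red centre [566.4  84.2] r 33.1 2766
at [573.6  -8.1 246.7] tool shift mm [ -0.4   2.3 109.3] tilt [-0.  0. -1.]
```

View pics/w7.png

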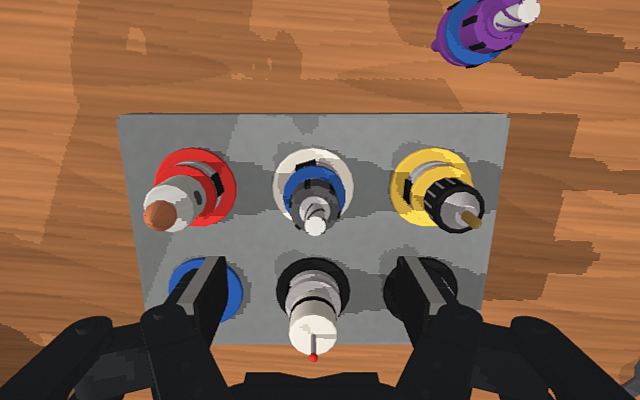

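Red is in red (195,190), yellow in yellow (435,190), and the blue holder (314,190) in white lies below the tool. I'll grip it.

```bash
python3 -m jog '[[0,0.002,0.02,0,0,0,0.07],[0,0,0.03,0,0,0,0.07],[0,0,0.03,0,0,0,0.07],[0,0,0.02,0,0,0,0.07],[0,0,0.01,0,0,0,0.07]]'
python3 -m jog '[[0,0,0,0,0,0,0.07],[0,0,0,0,0,0,0.02],[0,0,0,0,0,0,0.02],[0,0,0,0,0,0,0.02],[0,0,0,0,0,0,0.02]]' 60
python3 -m jog '[[0,0,0,0,0,0,0.02],[0,0,0,0,0,0,0.02]]'
```

```text
time_s: 19.95
eef_pos: [573.1, -9.9, 135.2]
ee_rot: [-0.0, 0.999, 0.037, -0.001]
force: [-0.4, -0.2, 0.5]
grip_width: 0.818
grip_force: 0.0
time_s: 20.45
eef_pos: [574.4, -10.8, 138.4]
ee_rot: [0.0, 0.999, 0.037, 0.001]
force: [-2.1, 1.5, 5.5]
grip_width: 0.375
grip_force: 59.2
time_s: 20.65
eef_pos: [574.4, -10.8, 138.4]
ee_rot: [0.0, 0.999, 0.037, 0.001]
force: [-1.7, 1.3, 5.6]
grip_width: 0.377
grip_force: 59.2
```

```bash
python3 -m jog '[[0,0,-0.01,0,0,0,0.02],[0,0,-0.03,0,0,0,0.02],[0,0,-0.035,0,0,0,0.02],[0,0,-0.035,0,0,0,0.02],[0,0,-0.035,0,0,0,0.02]]'
python3 -m jog '[[0,0,-0.03,0,0,0,0.02],[0,0,0,0,0,0,0.02],[-0.015,-0.015,0,0,0,0,0.02],[-0.02,-0.02,0,0,0,0,0.02],[-0.02,-0.02,0,0,0,0,0.02]]'
python3 -m jog '[[-0.02,-0.02,0,0,0,0,0.02],[-0.02,-0.02,0,0,0,0,0.02],[0,0,0,0,0,0,0.02],[0,0,0,0,0,0,0.02]]'
python3 -m jog '[[0,0,0.03,0,0,0,0.02],[0,0,0.03,0,0,0,0.02],[0,0,0.02,0,0,0,0.02],[0,0,0,0,0,0,0.02],[0,0,0,0,0,0,0.02]]'
python3 - <<'E'
from h import *
look("blue",90,33,PK["blue"],"w8"); go(np.array(PK["blue"])+[.5,0],138.4); print(sense()["force"])
E
```

```text
time_s: 21.15
eef_pos: [573.3, -11.0, 283.4]
ee_rot: [-0.0, 0.999, 0.037, -0.001]
force: [0.8, -0.1, -5.9]
grip_width: 0.382
grip_force: 60.6
time_s: 21.65
eef_pos: [513.5, 40.3, 309.5]
ee_rot: [-0.0, 0.999, 0.037, -0.002]
force: [0.6, -0.1, -5.4]
grip_width: 0.377
grip_force: 60.8
time_s: 22.05
eef_pos: [471.5, 77.0, 310.7]
ee_rot: [-0.0, 0.999, 0.037, -0.001]
force: [0.5, -1.1, -4.8]
grip_width: 0.378
grip_force: 61.1
time_s: 22.55
eef_pos: [472.5, 76.4, 232.1]
ee_rot: [0.0, 0.999, 0.037, -0.0]
force: [0.4, -0.1, -5.6]
grip_width: 0.372
grip_force: 60.9
blue centre [465.   77.3] r 38.8 4936
at [472.8  76.4 232.8] tool shift mm [-1.4 -1.7 94.4] tilt [ 0.001 -0.    -1.   ]
[-0.23582329  0.08765005 -5.43847226]
```

View pics/w8.png

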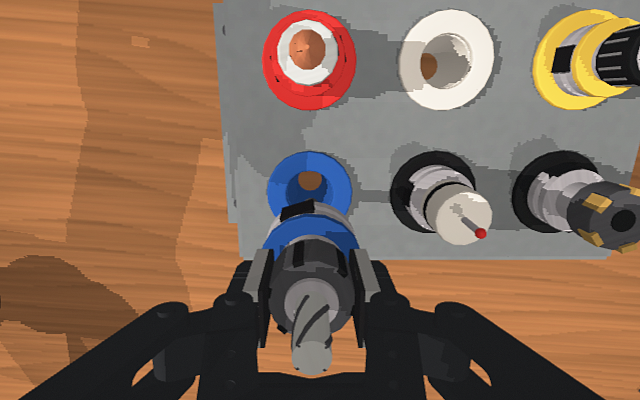

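The blue holder hangs in line with the blue mouth at (310,185), and white (447,60) is empty. I'll lower it 94 mm.

```bash
python3 -m jog '[[-0.001,-0.0015,0.015,0,0,0,0.02],[0,0,0.025,0,0,0,0.02],[0,0,0.025,0,0,0,0.02],[0,0,0.015,0,0,0,0.02],[0,0,0,0,0,0,0.02]]'
python3 -m jog '[[0,0,0.005,0,0,0,0.02],[0,0,0,0,0,0,0.02],[0,0,0,0,0,0,0.02]]'
```

```text
time_s: 23.1
eef_pos: [470.8, 78.1, 151.4]
ee_rot: [-0.0, 0.999, 0.037, -0.001]
force: [0.3, -0.7, -6.0]
grip_width: 0.378
grip_force: 61.1
time_s: 23.4
eef_pos: [471.5, 78.1, 147.9]
ee_rot: [0.0, 0.999, 0.037, 0.001]
force: [0.2, -1.4, -6.5]
grip_width: 0.377
grip_force: 61.1
```

```bash
python3 -m jog '[[0,0,0.004,0,0,0,0.02],[0,0,0.003,0,0,0,0.02],[0,0,0.002,0,0,0,0.02],[0,0,0.001,0,0,0,0.02],[0,0,0,0,0,0,0.02]]'
```

```text
time_s: 23.9
eef_pos: [471.1, 78.2, 138.4]
ee_rot: [0.0, 0.999, 0.037, 0.0]
force: [-7.2, 0.2, 10.7]
grip_width: 0.375
grip_force: 63.2
```

```bash
python3 -m jog '[[0,0,0,0,0,0,0.07],[0,0,0,0,0,0,0.07],[0,0,0,0,0,0,0.07],[0,0,0,0,0,0,0.07],[0,0,-0.02,0,0,0,0.07]]'
python3 -m jog '[[0,0,-0.03,0,0,0,0.07],[0,0,-0.03,0,0,0,0.07],[0,0,-0.03,0,0,0,0.07],[0,0,-0.03,0,0,0,0.07],[-0.03,0,0,0,0,0,0.07]]'
python3 -m jog '[[-0.03,0,0,0,0,0,0.07],[-0.03,0,0,0,0,0,0.07],[-0.03,0,0,0,0,0,0.07],[0,0,0,0,0,0,0.07],[0,0,0,0,0,0,0.07]]'
python3 - <<'E'
from h import *
im=eyes.capture("scene")[80:310,180:460]; cv2.imwrite("pics/end.png",cv2.resize(im,None,fx=2.5,fy=2.5)[:,:,::-1])
E
```

```text
time_s: 24.4
eef_pos: [470.0, 78.2, 155.5]
ee_rot: [-0.0, 0.999, 0.037, -0.002]
force: [0.2, 0.7, -0.1]
grip_width: 0.82
grip_force: 0.0
time_s: 24.9
eef_pos: [443.6, 75.7, 280.3]
ee_rot: [0.0, 0.999, 0.037, 0.004]
force: [0.1, -0.4, -0.2]
grip_width: 0.817
grip_force: 0.0
time_s: 25.4
eef_pos: [351.6, 69.3, 277.4]
ee_rot: [0.0, 0.999, 0.037, 0.001]
force: [1.0, 0.8, -0.6]
grip_width: 0.821
grip_force: 0.0
```

View pics/end.png

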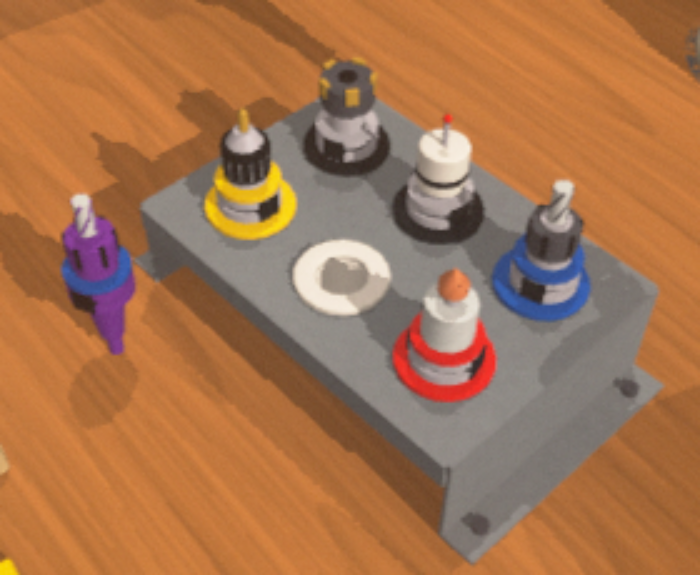

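All three holders are seated upright in their own colours: yellow (250,200), red (445,350), blue (545,275). White (342,275) is empty, and the probe and face mill look undisturbed.

```bash
python3 -c "
from rig import finish_job
print(finish_job())"
```

```text
the job is handed in; nothing more can be done
None
```

The job is handed in at about 25 s: the final picture shows each ringed holder seated upright in the pocket of its own colour, the white pocket empty, and the probe and face mill where they stood; no verdict was returned.

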